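# Clamp the matching carrier plate under the flip flap

## Robot

A 6-joint arm with a two-finger parallel gripper is mounted at the origin on a cart in front of the work surface, level with it; the furniture and walls round the work are solid. World frame = base frame: x ahead of the robot, y to its left, z up, the work surface at z = 0. Lengths are in mm, angles in rad, forces in N, time in s.
With the tool pointing down it reaches from about 350 to 850 mm from the base axis. Payload 8.1 kg.
Tool frame: the origin (TCP) lies on the centre line of the jaws, within the pads' length; the fingertips stand 8 mm ahead of it and the grasp point (between the pads) lies 11 mm behind it; z points along the fingers, y is the line along which they close (so a half turn about z gives the same grasp; the last joint's range is limited). The gripper opens to 93 mm and grips with 3 to 60 N. Pads are 15 mm wide; open, the fingers measure 128 mm over their backs; the gripper's body (75 mm by 188 mm) begins 65 mm behind the grasp point.
Start: joints at [-1.3, 0.13, 1.488, -0, 1.523, -0.085], TCP at [209.024, -562.418, 226.635] pointing down, gripper open.
Joint ranges: [-2.96, 2.96], [-0.89, 2.26], [0.02, 2.5], [-1.34, 4.48], [0, 2.73], [-2.66, 2.66]. Speed limits (rad/s): [2.39, 2.39, 2.79, 3.14, 3.14, 3.14].

## Interface

Orientations are given as a unit quaternion [w, x, y, z].
In Python, from plant import movep, servo_line, move_joints, open_jaws, grasp, hold, solve_ik, state, read_camera, camera_params, Unreachable, sign_off gives the robot as it stands. Calls block until the motion is done:
- movep(position, orientation): joint-space move of the TCP to a pose.
- servo_line(position, rotation=None, v=150, guard=None): straight line of the TCP; rotation=None keeps the orientation; v is the mean speed in mm/s. With guard (N) it stops when the force on the tool has changed by that much, and returns True; else False.
- move_joints(angles): joint-space move.
- open_jaws() and grasp(): open the fingers fully, or close them until they stop; the grip force is fixed at half the most.
- hold(seconds).
- solve_ik(position, orientation): joint angles nearest the present ones, or None.
- state(): the state.
- read_camera(name): name is "side" or "top"; returns the picture (384x512x3 uint8, red, green, blue); there is no depth.
- camera_params(name): a dict with "vertical_fov" (degrees; the focal length in pixels is half the picture's height over the tangent of half this angle, whatever the lens; pixels are square), "cx", "cy" (the principal point, pixels), "position" and "rotation" of the camera in the world. Camera axes: x right, y down, z forward; pixel columns grow to the right and rows downward; lengths in mm; the calibration is good to about 2 mm. A picture is of the moment at which its call begins. camera_params takes no time and is no camera call.
A pose or a line that the arm cannot do raises Unreachable and nothing moves.
- sign_off(): hands the job in; it is judged then, once.
The state is a dict: "clock": time; "joint_positions": joint angles; "qd": joint speeds; "effort": joint torques, N m; "ee_pos": TCP position; "ee_rot": TCP orientation; "force": force on the tool from outside, world axes, zero at the start; "moment": the same for the moment, N m; "width": opening from 0.0 (shut) to 1.0 (fully open); "grip_force": force on a finger pad.
Only numpy, scipy, OpenCV 4.12 (cv2) and the standard library are available. Lean on these libraries where they do the work, as an engineer would, in place of code of your own. Each camera call takes 0.05 s, during which the arm holds its last target. There are 200 camera calls.

## Task

Flip the clamp's spring flap over to its open stop, then find by trial which of the two carrier plates drops over the clamp's two dowel pins and lies flat on the seat, and flip the flap back over so that it snaps down onto that plate. Leave the plate that does not fit lying flat on the bench, off the clamp, and do not knock over the flask or the beaker.

Things in the scene. Friction and masses are not known exactly. Their poses are not given: they have to be found in the camera images.
- clamp: Fixed flip clamp: aluminium base 180 x 110 x 14 mm. Origin on the bench under the middle of the seat; the base reaches from x -78 to +102 mm and y -55 to +55 mm in its frame. Its +x axis points from the seat to the hinge (roughly away from the robot), +z up. Four screw heads, 5 mm high, stand at its corners.
- seat (a point): Middle of the dark seat's flat top, 20 mm above the bench; seat 100 x 66 mm (x -52 to +48). Two steel dowel pins stand on it at x = +28 and -28 mm, y = 0: 7 mm thick, 7.5 mm tall, top 3 mm tapered. A seated plate lies flat on the seat, a pin in each hole, its long side along the clamp's x (either way round).
- hinge (a point): Middle of the flap's hinge axis: 78 mm along +x from the seat's middle and 30.5 mm above the bench. The axis runs along the clamp's y. The lugs beside the flap reach 45 mm (y) and 9 mm higher than the axis. Axes as the clamp's.
- flap (a joint): Flap angle, rad. 0: level, reaching from the hinge over the seat, on a seated plate; grows as it swings up and away from the seat; 1.66: open stop, just past upright. Starts at the closed stop, -0.03. Over-centre spring: snap point 0.8, about 0.1 N m at the stops; pushed past it, the flap springs to the other stop. Steel, 56 mm wide (y), 5 mm thick, reaching 55 mm from the axis.
- flap_lip (a point): Middle of the top edge of the lip, an upright strip on the flap's free end, 56 mm wide (y), 4 mm thick, 6 mm bead on top. Flap level: its front face is 55 mm from the hinge axis, its top 29 mm above the axis. Axes turn with the flap. To open, push the lip from the seat side, following its arc; to close, pull its end from the far side towards the seat. Flap open: it points away from the seat.
- plate_a: Loose aluminium carrier plate, 90 (x) x 60 (y) x 8 mm, 0.13 kg, upright grip block in the middle, two 10 mm through holes on the long centre line, equally far either side of the block. One of the two plates has them 56 mm apart and fits the pins; the other, 46 mm apart, stays up on the pin tips, 7 mm too high or tilted. Which is which is not told. Origin: middle of the underside.
- plate_b: The other loose aluminium carrier plate: alike in all but the hole spacing. Origin: middle of the underside.
- plate_a_grip (a point): Middle of plate_a's grip block at the height to grip, 24 mm above the underside. The block is 20 (x) x 14 (y) mm and reaches from the plate's top to 35 mm above its underside: pinch it across its 14 mm (plate y).
- plate_b_grip (a point): The same point on plate_b.
- flask: Loose conical glass flask, 63 mm wide, 103 mm tall, standing at the back left; origin at the middle of its base.
- beaker: Loose glass beaker, 54 mm wide, 70 mm tall, beyond the clamp's left side; origin at the middle of its base.
- steel_stand: Heavy fixed grey portal stand, 470 mm tall, with a sensor head above it, on the bench between the clamp and the plates, turned 0.56 rad. Its near-left column rises from a front edge 202 mm along +y from the origin, and its 30 to 100 mm high foot reaches 110 mm along -x. Keep the hand and arm nearer to the robot when crossing in front of it. Origin: on the bench, in the middle of the opening.

How it is judged (in metres and radians):
On the way, in this order (a step that is already met when the one before it is completed fails the run):
1. the flap has snapped over to its open stop (value of joint flap above 1.5 rad), for 0.2 s.
2. with the flap still open, the fitting plate lies flat on the seat over both pins (value of joint flap above 1.3 rad and distance between plate_b and seat below 0.004 m and angle between plate_b's own z axis and vertical below 0.05 rad), for 0.2 s.
At the end, for the whole second after the job is handed in: Flap closed on the fitting plate (joint below 0.06 rad); that plate flat on the seat over both pins (within 4 mm of the seat's middle, tilt below 0.05, turn below 0.12 rad); the other plate flat on the bench (origin below 6 mm, tilt below 0.06 rad); both at rest (value of joint flap below 0.06 rad and distance between plate_b and seat below 0.004 m and angle between plate_b's own z axis and vertical below 0.05 rad and angle between the x axis of plate_b and the x axis of clamp, either way round below 0.12 rad and height (world z) of plate_a below 0.006 m and angle between plate_a's own z axis and vertical below 0.06 rad and linear speed of each of plate_a, plate_b below 0.02 m/s); the robot touches nothing.
It fails at once if the flask is tipped (more than 0.5 rad) (angle between flask's own z axis and vertical above 0.5 rad).
It fails at once if the beaker is tipped (more than 0.5 rad) (angle between beaker's own z axis and vertical above 0.5 rad).
It also fails if it takes over 72 s, if anything falls off the work surface, if the arm or the gripper's body presses on something with over 40 N, if the wrist force passes 120 N, or if a joint passes its speed limit or range.

## Working session

There is one attempt and no reset: what is moved stays moved. The work goes in short steps, each a Python script; the robot and the scene stay as the last script left them, time stands still between calls to the robot, and variables do not carry over. Pictures are saved under pics/ and viewed, at most 10 in all, crops included, and the job is handed in when it is done.

```bash
ls; mkdir -p pics; python3 - <<'E'
from plant import *
import cv2
for n in ("top","side"):
    print(n,camera_params(n)); cv2.imwrite(f"pics/{n}0.png",read_camera(n)[:,:,::-1])
s=state();print(s["clock"],s["ee_rot"],s["force"])
E
```

```text
pics
top {'vertical_fov': 48.10761189744816, 'cx': 250.17016363928946, 'cy': 188.8920702774289, 'position': array([ 497.18991906,  -28.12085571, 1150.83519356]), 'rotation': array([ 0.03208132, -0.69618677,  0.71683852, -0.02091179])}
side {'vertical_fov': 57.99061953296376, 'cx': 258.2143368679574, 'cy': 190.76358563034705, 'position': array([419.41025571, 669.35708463, 686.75427933]), 'rotation': array([ 0.04248833, -0.09002788,  0.90468592, -0.41428627])}
0.1 [-8.35912474e-04  9.84221493e-01  1.76938817e-01 -9.57034273e-05] [-0.02367647 -0.00569117  0.363259  ]
```

View pics/top0.png

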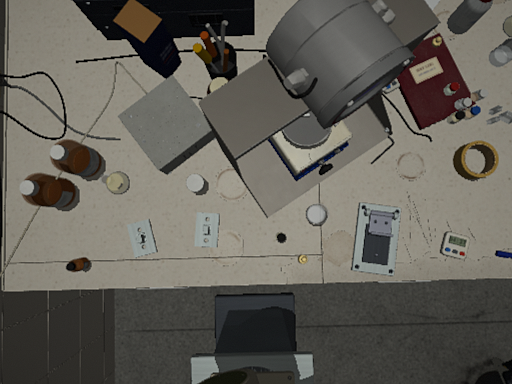

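View pics/side0.png

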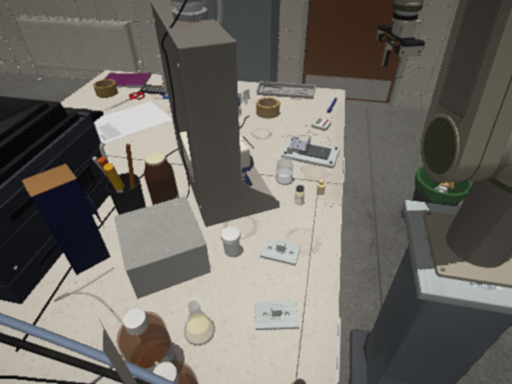

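The top view shows plates near (142,238) and (206,230), the clamp at (376,238), the beaker at (316,214) and the flask at (117,182). I'll zoom in on these.

```bash
cat > h.py <<'E'
import numpy as np, cv2
from plant import *
from scipy.spatial.transform import Rotation as R
def rot(q): return R.from_quat([q[1],q[2],q[3],q[0]])
def K(n):
    p=camera_params(n); f=192/np.tan(np.radians(p["vertical_fov"]/2)); return p,f
def px2w(n,uv,z):
    p,f=K(n); d=rot(p["rotation"]).apply([(uv[0]-p["cx"])/f,(uv[1]-p["cy"])/f,1]); c=p["position"]
    return c+d*(z-c[2])/d[2]
def w2px(n,X):
    p,f=K(n); q=rot(p["rotation"]).inv().apply(np.array(X)-p["position"]); return np.array([p["cx"]+f*q[0]/q[2],p["cy"]+f*q[1]/q[2]])
def ori(yaw,tilt=0):
    # tool down; tool y along horizontal dir yaw ; tilt about tool y
    y=np.array([np.cos(yaw),np.sin(yaw),0]); z=np.array([0,0,-1.]); x=np.cross(y,z)
    r=R.from_matrix(np.c_[x,y,z])*R.from_euler('y',tilt); q=r.as_quat(); return np.array([q[3],q[0],q[1],q[2]])
E
python3 - <<'E'
import cv2,numpy as np
from h import *
t=cv2.imread("pics/top0.png");
a=cv2.resize(t[195:285,100:260],(800,450),interpolation=cv2.INTER_CUBIC)[:, :]
b=cv2.resize(t[190:285,335:425],None,fx=6,fy=6,interpolation=cv2.INTER_CUBIC)
cv2.imwrite("pics/ta.png",a);cv2.imwrite("pics/tb.png",b)
for uv in [(142,238),(206,230),(376,238),(316,214),(117,182)]: print(px2w("top",uv,10).round())
for X in [[400,-300,0]]: print(w2px("side",px2w("top",(376,238),15)),w2px("side",px2w("top",(142,238),10)))
E
```

```text
[461. 279.  10.]
[478. 109.  10.]
[ 444. -338.   10.]
[ 511. -183.   10.]
[612. 345.  10.]
[309.61507631 150.33778205] [275.97543137 311.38188124]
```

View pics/ta.png

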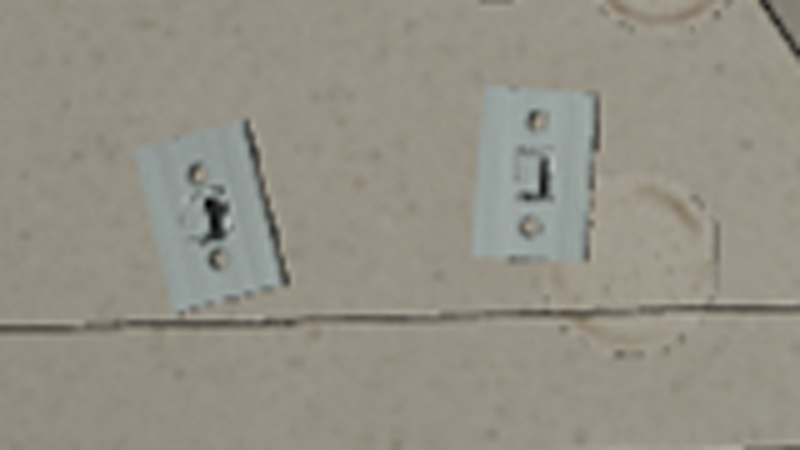

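View pics/tb.png

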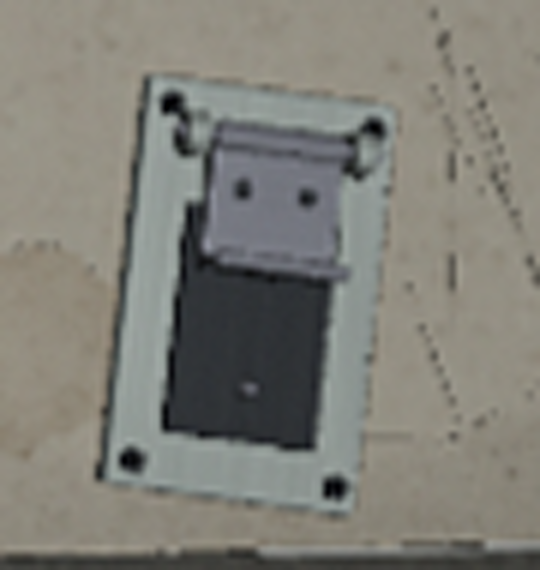

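Holes are about 17.7 px apart on the left plate and 21.2 px on the right (ratio 1.2), so the right plate is likely the 56 mm one. The clamp screws, in crop b, are at (172,103), (375,128), (335,487) and (131,459).

```bash
python3 - <<'E'
from h import *
B=lambda x,y:((x+.5)/6-.5+335,(y+.5)/6-.5+190)
A=lambda x,y:((x+.5)/5-.5+100,(y+.5)/5-.5+195)
S=[px2w("top",B(*p),19) for p in [(172,103),(375,128),(335,487),(131,459)]]
far=(S[0]+S[1])/2; near=(S[2]+S[3])/2; d=far-near; yaw=np.arctan2(d[1],d[0]); ex=np.array([np.cos(yaw),np.sin(yaw),0])
c=(far+near)/2-12*ex
print("clamp",c,yaw,np.linalg.norm(d),np.linalg.norm(S[0]-S[1]))
print("pin",px2w("top",B(250,387),27.5)+28*ex, "seat front",(px2w("top",B(165,430),20)+px2w("top",B(315,448),20))/2+52*ex)
for n,h1,h2 in (("L",(197,173),(219,259)),("R",(537,120),(530,226))):
    a,b=px2w("top",A(*h1),8),px2w("top",A(*h2),8); print(n,(a+b)/2,np.linalg.norm(a-b),np.arctan2(*(a-b)[1::-1]))
# reachability
for nm,x,z in (("pre",0,120),("seat",0,60),("close",130,85),("close2",45,85)):
    for f in(0,np.pi):
        print(nm,f,np.round(solve_ik((c+x*ex)[:2].tolist()+[z],ori(yaw+np.pi/2+f)),2))
for P in ([480,109,24],[370,20,200],[370,-150,200]):
    for f in (0,np.pi): print(P,solve_ik(P,ori(np.pi/2+f)))
# pixel check side
for X in (c+[0,0,1],c-28*ex+[0,0,8.5]): print(w2px("side",X))
E
```

```text
clamp [ 431.37089991 -335.36088827   19.        ] -0.16305514735565776 155.6454055568658 88.52291881814857
pin [ 431.33086327 -336.12746475   27.5       ] seat front [ 432.26886411 -336.60886668   20.        ]
L [461.86880991 281.50176465   8.        ] 47.086317862335996 0.24204885795877815
R [479.70898725 108.02182874   8.        ] 56.0556452204863 -0.08733891745872181
pre 0 [-0.75  0.06  1.76 -0.    1.32 -2.16]
pre 3.141592653589793 [-0.75  0.06  1.76 -0.    1.32  0.98]
seat 0 [-0.75  0.13  1.8  -0.    1.21 -2.16]
seat 3.141592653589793 [-0.75  0.13  1.8  -0.    1.21  0.98]
close 0 [-0.64  0.4   1.44 -0.    1.31 -2.05]
close 3.141592653589793 [-0.64  0.4   1.44 -0.    1.31  1.09]
close2 0 [-0.71  0.2   1.67 -0.    1.27 -2.12]
close2 3.141592653589793 [-0.71  0.2   1.67 -0.    1.27  1.02]
[480, 109, 24] [ 1.19089579e-01  4.41572087e-02  1.97072393e+00 -4.44089210e-16
  1.12671151e+00 -1.45170675e+00]
[480, 109, 24] [ 1.19089579e-01  4.41572087e-02  1.97072393e+00 -4.44089210e-16
  1.12671151e+00  1.68988591e+00]
[370, 20, 200] [-8.46186777e-02 -5.27234541e-01  2.10891568e+00 -4.44089210e-16
  1.55991152e+00 -1.65541500e+00]
[370, 20, 200] [-8.46186777e-02 -5.27234541e-01  2.10891568e+00 -4.44089210e-16
  1.55991152e+00  1.48617765e+00]
[370, -150, 200] [-5.13752311e-01 -4.31936740e-01  2.04302882e+00 -4.44089210e-16
  1.53050058e+00 -2.08454864e+00]
[370, -150, 200] [-5.13752311e-01 -4.31936740e-01  2.04302882e+00 -4.44089210e-16
  1.53050058e+00  1.05704402e+00]
[313.52655355 149.70390874]
[321.8605886  149.49185365]
```

```bash
cat >> h.py <<'E'
yaw=-0.163; ex=np.array([np.cos(yaw),np.sin(yaw),0]); ey=np.array([-np.sin(yaw),np.cos(yaw),0]); C=np.array([431.5,-336.,0])
QC=ori(yaw+np.pi/2+np.pi)
def cl(x,y,z): return C+x*ex+y*ey+[0,0,z]
E
python3 - <<'E'
from h import *
grasp()
movep(cl(-5,0,110),QC); servo_line(cl(-5,0,52))
print(state()["clock"],state()["width"])
hit=servo_line(cl(30,0,52),v=80,guard=1.5); p=state()["ee_pos"]; print(hit,(p-C)@ex,state()["force"])
for th in np.arange(0.1,1.31,0.12):
    a=th+np.arctan2(14,55); r=np.hypot(55,14)
    servo_line(cl(78-r*np.cos(a)-5,0,30.5+r*np.sin(a)+8),v=120)
print(state()["force"],state()["clock"])
servo_line(cl(30,0,130),v=200); movep(cl(-90,120,220),QC)
t=read_camera("top")[:,:,::-1]; s=read_camera("side")[:,:,::-1]; cv2.imwrite("pics/t1.png",t);cv2.imwrite("pics/s1.png",s)
f=lambda i,y,x:cv2.resize(i[y:y+100,x:x+80],(400,500),interpolation=cv2.INTER_CUBIC)
cv2.imwrite("pics/c1.png",np.hstack([f(t,190,335),f(s,100,270)])); print(state()["clock"])
E
```

```text
3.35 0.007294511516354436
True -1.338792574998768 [-0.4852119   0.0704734   0.53551518]
[-0.51293967  0.31875727  0.8737442 ] 6.4083
7.725
```

View pics/c1.png

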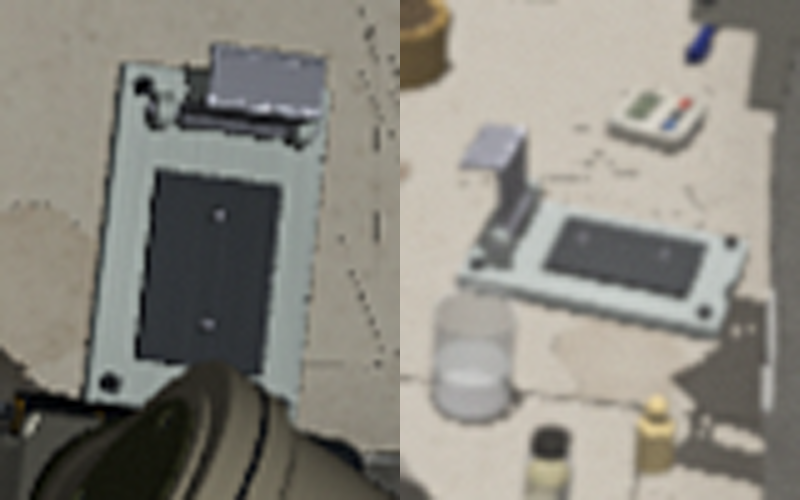

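The flap is open: its lip points away, and both pins are visible, at crop (220,215) and (208,324) from the top and (183,238) and (264,255) from the side. Next I'll refine the seat pose and pick the right plate.

```bash
python3 - <<'E'
from h import *
T=lambda x,y:((x+.5)/5-.5+335,(y+.5)/5-.5+190)
S=lambda x,y:((x+.5)/5-.5+270,(y+.5)/5-.5+100)
for n,a,b in (("top",T(220,215),T(208,324)),("side",S(183,238),S(264,255))):
    a,b=px2w(n,a,27),px2w(n,b,27); print(n,(a+b)/2,np.linalg.norm(a-b),np.arctan2(*(a-b)[1::-1]))
s=cv2.imread("pics/s1.png"); t=cv2.imread("pics/t1.png")
g=cv2.cvtColor(t,6)
m=np.zeros_like(g); q=np.array([w2px("top",cl(x,y,20)) for x,y in((-58,-40),(54,-40),(54,40),(-58,40))]).astype(int); cv2.fillPoly(m,[q],255)
k=((g<100)&(m>0)).astype(np.uint8); cs=max(cv2.findContours(k,0,1)[0],key=cv2.contourArea); r=cv2.minAreaRect(cs); M=cv2.moments(cs)
print(r, px2w("top",(M['m10']/M['m00'],M['m01']/M['m00']),20)+2*ex)
# plates: bright segmentation
for nm,cc in (("L",(462,281)),("R",(480,108))):
    q=w2px("top",[*cc,8]); u,v=q.round().astype(int)
    sub=t[v-28:v+28,u-24:u+24].astype(int)
    k=((sub[:,:,0]-sub[:,:,2])>0).astype(np.uint8); k=cv2.morphologyEx(k,3,np.ones((7,7)))
    cs=max(cv2.findContours(k,0,1)[0],key=cv2.contourArea); r=cv2.minAreaRect(cs); M=cv2.moments(cs)
    print(nm,r[1],r[2],px2w("top",(M['m10']/M['m00']+u-24,M['m01']/M['m00']+v-28),8))
    print("side px",w2px("side",[*cc,8]))
a=w2px("side",[480,108,8]).astype(int); y,x=a[1]-25,a[0]-32
cv2.imwrite("pics/c2.png",cv2.resize(s[y:y+50,x:x+64],None,fx=10,fy=10,interpolation=cv2.INTER_CUBIC)); print(x,y)
E
```

```text
top [ 430.70765378 -336.04560783   27.        ] 56.42596181262259 -0.16009301177813143
side [ 429.24692382 -330.20949232   27.        ] 56.29024078228149 -0.17702565088228348
((376.18902587890625, 245.2987823486328), (26.282703399658203, 40.97010040283203), 6.340191841125488) [ 428.88806047 -335.10232404   20.        ]
L (33.71245193481445, 22.55581283569336) 75.96376037597656 [461.38746977 280.51804727   8.        ]
side px [275.4621667  312.73713417]
R (22.318683624267578, 33.51637268066406) 4.39870548248291 [478.64793665 107.57840032   8.        ]
side px [279.48951379 249.24394395]
247 224
```

View pics/c2.png

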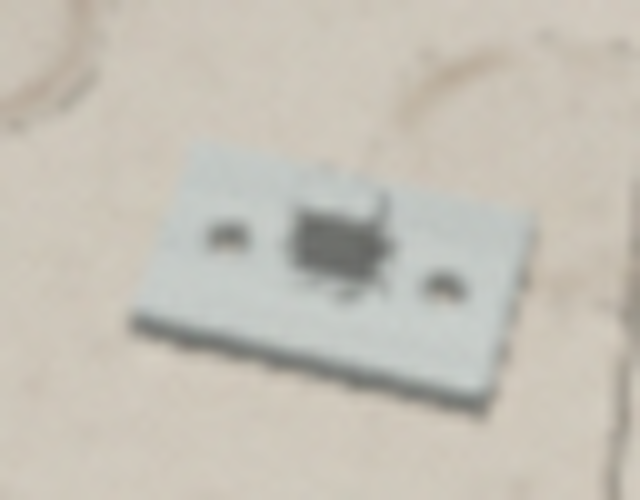

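```bash
sed -i 's/^yaw=-0.163/yaw=-0.162/; s/C=np.array(\[431.5,-336.,0\])/C=np.array([430.9,-335.9,0])/' h.py; cat >> h.py <<'E'
def cross(to_left):
    P=[cl(-60,60,200),[370,-130,200],[370,30,200]]
    for p in (P if to_left else P[::-1]): movep(p,QC)
E
python3 - <<'E'
from h import *
G=lambda x,y:((x+.5)/10-.5+247,(y+.5)/10-.5+224)
a,b=[px2w("side",G(*p),8) for p in((229,235),(446,286))]; print("side R",(a+b)/2,np.linalg.norm(a-b),np.arctan2(*(a-b)[1::-1]))
open_jaws(); cross(True)
qp=ori(-0.083+np.pi/2+np.pi); P=np.array([479.2,107.8])
movep([*P,110],qp); print(servo_line([*P,23],guard=8), state()["ee_pos"],state()["clock"])
grasp(); s=state(); print(s["width"]*93,s["grip_force"],s["force"])
servo_line([*P,120]); s=state(); print(s["width"]*93,s["grip_force"],s["force"],s["clock"])
t=read_camera("top")[:,:,::-1]; s=read_camera("side")[:,:,::-1]; cv2.imwrite("pics/t2.png",t);cv2.imwrite("pics/s2.png",s)
f=lambda n,i,w,h:cv2.resize(cv2.getRectSubPix(np.ascontiguousarray(i),(w,h),tuple(map(float,w2px(n,[*P,100])))),(400,500),interpolation=cv2.INTER_CUBIC)
cv2.imwrite("pics/c3.png",np.hstack([f("top",t,80,100),f("side",s,80,100)]))
E
```

```text
side R [478.03605645 108.71186187   8.        ] 56.04764052900485 -0.09846305533773919
False [480.10023284 107.59035591  24.38022999] 12.3
14.040608803096047 30.000023245811462 [-0.10034223  1.41896516  0.1558135 ]
13.273531935034343 29.99970853328705 [ 0.04490669  0.72803054 -1.03471683] 14.3
```

View pics/c3.png

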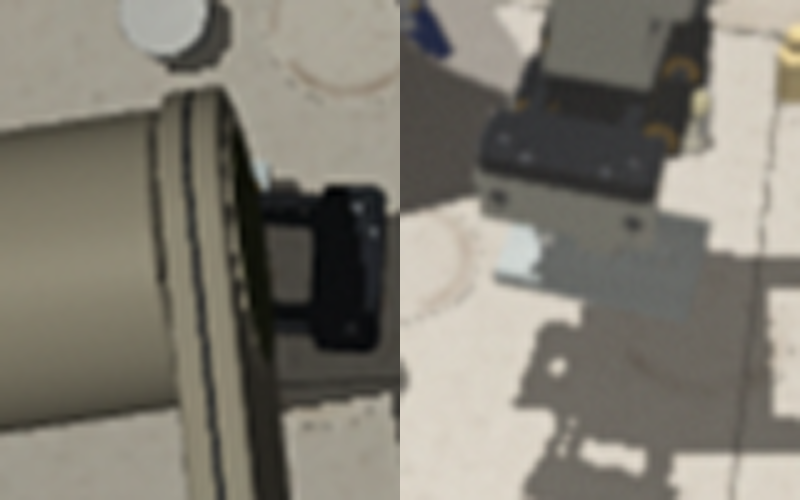

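The plate is held and has lifted clear. Next is carrying it to the seat and lowering it under guard.

```bash
cat >> h.py <<'E'
def rel():
    p=state()["ee_pos"]; d=p-C; return np.round([d@ex,d@ey,p[2]],2)
E
python3 - <<'E'
from h import *
servo_line([479.2,107.8,200],v=300); cross(False)
movep(cl(0,0,110),QC); servo_line(cl(0,0,62),v=100); hold(0.3); print(rel(),state()["clock"])
print(servo_line(cl(0,0,38),v=30,guard=5)); hold(.2); s=state(); print(rel(),s["force"],s["moment"],s["clock"])
t=read_camera("top")[:,:,::-1]; s=read_camera("side")[:,:,::-1]; cv2.imwrite("pics/t3.png",t);cv2.imwrite("pics/s3.png",s)
cv2.imwrite("pics/c4.png",cv2.resize(s[90:180,250:370],(800,600),interpolation=cv2.INTER_CUBIC))
E
```

```text
[ 0.38 -0.28 62.62] 18.2
True
[-0.24  0.19 42.64] [ 1.58049426 -0.10540709  5.07014672] [-0.05219581 -0.09918367 -0.01423196] 19.025
```

View pics/c4.png

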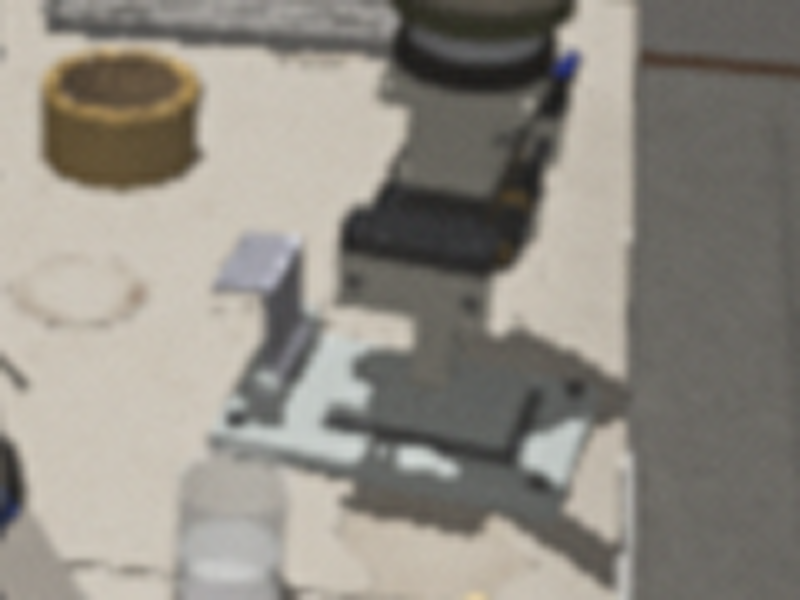

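Contact came at TCP z of 42.6 mm, which is a 23 mm grip height above the 20 mm seat, so the plate is down on the seat. Pin-tip contact would be near 50. I'll release it, back off and check.

```bash
python3 - <<'E'
from h import *
open_jaws(); servo_line(cl(0,0,110),v=200); movep(cl(-110,150,220),QC)
t=read_camera("top")[:,:,::-1]; s=read_camera("side")[:,:,::-1]
f=lambda i,y,x:cv2.resize(i[y:y+100,x:x+80],(400,500),interpolation=cv2.INTER_CUBIC)
cv2.imwrite("pics/c5.png",np.hstack([f(t,190,335),f(s,100,270)])); print(state()["clock"])
E
```

```text
21.8917
```

View pics/c5.png

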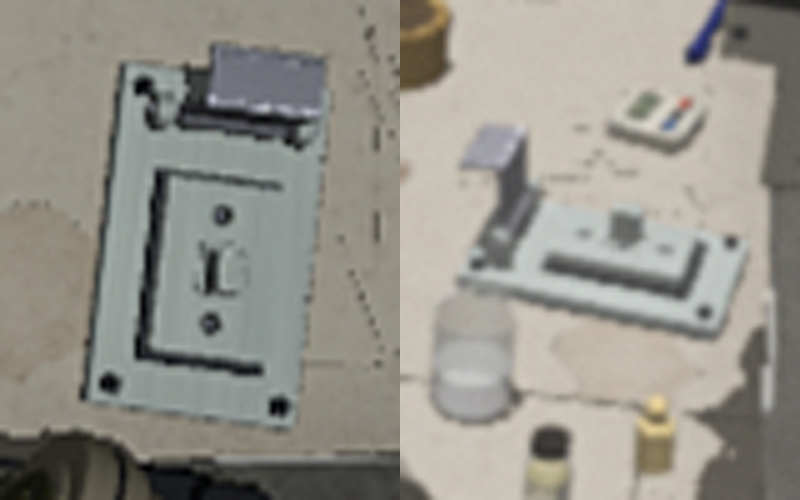

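The pins sit centred in both holes, with the plate flat and the flap still open. Now the flap gets pulled shut from the far side.

```bash
python3 - <<'E'
from h import *
grasp(); movep(cl(0,0,220),QC); print(servo_line(cl(138,0,180),v=200,guard=10)); print(servo_line(cl(138,0,83),v=120,guard=8),rel())
print(servo_line(cl(85,0,84),v=80,guard=15),rel(),state()["force"])
print(servo_line(cl(50,0,84),v=80,guard=15),rel(),state()["force"])
servo_line(cl(50,0,180),v=200); movep(cl(-110,150,220),QC)
t=read_camera("top")[:,:,::-1]; s=read_camera("side")[:,:,::-1]
f=lambda i,y,x:cv2.resize(i[y:y+100,x:x+80],(400,500),interpolation=cv2.INTER_CUBIC)
cv2.imwrite("pics/c6.png",np.hstack([f(t,190,335),f(s,100,270)])); print(state()["clock"],state()["force"])
E
```

```text
False
False [138.66  -0.37  84.16]
False [ 8.520e+01 -4.000e-02  8.413e+01] [ 0.0848553  -0.51030742 -0.40175034]
False [ 5.024e+01 -7.000e-02  8.411e+01] [-0.26924783 -0.18452492 -0.3388316 ]
28.9583 [-0.29232084  0.48720326  0.05753114]
```

View pics/c6.png

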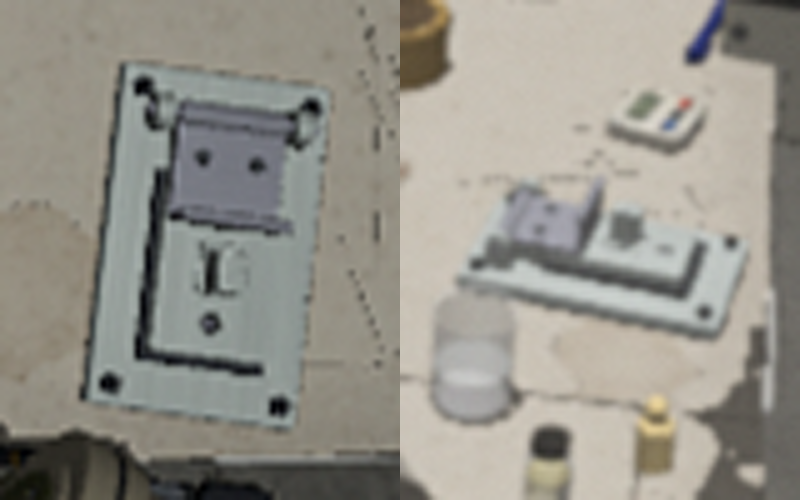

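The flap is down on the seated plate, the beaker is standing, and the other plate hasn't been touched. Handing in.

```bash
python3 -c "
from plant import *
print(sign_off(), state()['clock'])"
```

```text
the job is handed in; nothing more can be done
the job is handed in; nothing more can be done
```

I handed the job in at about 29 s: the flap is snapped shut on the fitting plate, which lies flat over both pins. I picked that plate from its 56 mm hole spacing in the images and it seated on the first try, so the other plate was never tried and still lies flat on the bench. The sign-off returned no pass or fail result.

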